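# Shut the piston drawer and the gear case

### The arm

A 7-joint arm with a two-finger parallel gripper is mounted at the origin on the work surface. World frame = base frame: x ahead of the robot, y to its left, z up, the work surface at z = 0. Lengths are in m, angles in rad, forces in N, time in s.
With the tool pointing down it reaches from about 0.4 to 0.85 m from the base axis. Payload 10.4 kg.
Tool frame: the origin (TCP) lies at the very end of the fingers, on their centre line; the grasp point (between the pads) lies 19 mm behind it; z points along the fingers, y is the line along which they close (so a half turn about z gives the same grasp; the last joint's range is limited). The gripper opens to 85 mm and grips with 20 to 120 N. Pads are 22 mm wide; open, the fingers measure 114 mm over their backs; the gripper's body (76 mm by 85 mm) begins 54 mm behind the grasp point. The pads swing forward as they close: fully open they stand 13 mm farther back than shut.
Start: joints at [-1.141, 0.332, -0.065, 1.46, 0.022, 1.35, -0.088], TCP at [0.273, 0.562, 0.231] pointing down, gripper open.
Joint ranges: [-2.6, 2.6], [-0.5, 2.12], [-1.47, 1.34], [0.16, 2.42], [-1.27, 4.41], [0.06, 2.06], [-2.6, 2.6]. Speed limits (rad/s): [2.22, 2.22, 2.79, 2.79, 3.14, 3.14, 3.14].

### API

Orientations are given as a unit quaternion [x, y, z, w].
In Python, from rig import robot gives the robot as it stands.
- The arm moves only by the tool arm_command, never from a script. Its argument "rows" is a list of rows, each a list of 6 numbers: the shift along the tool's x, y, z in m, then the turn, a rotation vector about the tool's x, y, z in rad. A call has 1 to 12 rows; each row is the pose to reach, as a shift and turn from the pose commanded when the call began, along the tool's axes at that moment; what a row does not reach only later rows make up. A row lasts 1/8 s, in which the tool goes at most 62.5 mm and 10.7 degrees, less where a joint would pass 70% of its speed; a pose out of reach is approached as far as the arm can. A call with a gripper value outside its range is refused whole. "jaw" is the finger opening in m, from 0 to 0.0854, set as the call begins (left out, the last holds). The fingers move at their own pace and stop on an object; the grip force is fixed at half the most. Time passes only in rows, so rows that repeat a pose let the fingers close. It gives the time, the measured TCP pose, the force, the opening and the grip force at its end, in the units of the state.
- robot.read_state(): the state, without advancing time (a new reading comes with each control period).
- robot.grab_frame(name): name is "side" or "top" or "wrist"; returns the picture (384x512x3 uint8, blue, green, red); there is no depth.
- robot.calibration(name): a dict with "K" (3x3 intrinsics, pixels), "R" (3x3) and "t" (3): a world point X has camera coordinates R X + t. Camera axes: x right, y down, z forward; pixel columns grow to the right and rows downward; lengths in m; the calibration is good to about 2 mm. The wrist camera is an equidistant fisheye: a pixel r from the principal point sees the ray r / f radians off the axis. A picture is of the moment at which its call begins: read the wrist's pose just before it. calibration takes no time and is no camera call; for the wrist camera it gives the pose at the moment of the call.
- robot.finish_job(): hands the job in; it is judged then, once.
The state is a dict: "time": time; "q": joint angles; "qd": joint speeds; "joint_efforts": joint torques, N m; "position": TCP position; "eef_rot": TCP orientation; "force": force on the tool from outside, world axes, zero at the start; "moment": the same for the moment, N m; "opening": finger opening in m; "gripper_force": force on a finger pad.
Only numpy, scipy, OpenCV 4.12 (cv2) and the standard library are available. Lean on these libraries where they do the work, as an engineer would, in place of code of your own. Each camera call takes 0.05 s, during which the arm holds its last target. There are 200 camera calls.

### The job

Put the engine parts away from the dust: with the fingertips, push the open drawer that has the piston in it fully home, and swing the lid of the gear case down until it is fully shut. Leave the other open drawer, the empty one, as it stands; do not touch, lift or tip the piston or the gear, and leave everything else on the bench where it is.

Things in the scene. Friction and masses are not known exactly. Their poses are not given: they have to be found in the camera images.
- stock_unit: Grey steel one-drawer cabinet fixed to the bench, 200 mm deep (x), 120 mm wide (y), 90 mm high, flat top. Origin: on the bench under the middle of its closed drawer front; x points into the cabinet (the way the drawer shuts), away from the robot side, y to the left, z up. Its drawer holds the piston: this is the drawer to shut.
- stock_drawer (a joint): Drawer of the stock unit: m it stands open; 0 = fully shut, front flush with the cabinet's front edges; 0.13 = stop. Sliding friction about 1.5 N plus 6 N per m/s; it stays where it is left and has a hard stop when shut.
- stock_front (a point): Middle of the top edge of the stock drawer's flat aluminium front, on the outer face, 86 mm above the bench; x points in the shutting direction. The front is 118 mm wide, 8 mm thick, from 6 to 86 mm above the bench. A bow pull 60 mm wide sticks out 19 mm at 23 to 29 mm above the bench; the face above it is free for pushing.
- spare_unit: Grey steel one-drawer cabinet fixed to the bench, 200 mm deep (x), 120 mm wide (y), 90 mm high, flat top. Origin: on the bench under the middle of its closed drawer front; x points into the cabinet (the way the drawer shuts), away from the robot side, y to the left, z up. Same as the stock unit, but its drawer is empty and must stay as far open as it is.
- spare_front (a point): Middle of the top edge of the spare drawer's flat aluminium front, on the outer face, 86 mm above the bench; x points in the shutting direction. The front is 118 mm wide, 8 mm thick, from 6 to 86 mm above the bench. A bow pull 60 mm wide sticks out 19 mm at 23 to 29 mm above the bench; the face above it is free for pushing.
- case: Grey open-topped metal case fixed to the bench, 140 mm deep (x), 120 mm wide (y), 60 mm high, walls 5 mm, with a hinged lid standing open on its far side. Origin: on the bench, in its middle plane, 110 mm behind the near wall's outer face and 30 mm before the far wall's outer face; x points from the near wall to the hinged wall, y left, z up.
- case_hinge (a point): Middle of the lid's hinge line, at the top of the case's far wall, 60 mm above the bench; same axes as the case, hinge line along y.
- lid (a joint): Lid of the case: angle in rad; 0 = shut, lying flat on the rim; pi/2 = upright; 1.8 = stop. A stiff hinge (about 0.18 N m) keeps it where it is left.
- lid_edge (a point): Middle of the lid's free edge, on its outer face (the face that is on top when shut). The lid is a flat aluminium plate 142 mm from hinge line to free edge, 122 mm wide, 6 mm thick (underside in the plane of the hinge line), no handle; two ribs 4 mm wide along it, 40 mm either side of the middle, rise 2 mm. Axes of this point: x from the free edge to the hinge, y along the edge, z out of the outer face.
- piston: Aluminium piston, 48 mm across, 46 mm tall, standing loose in the stock drawer. Origin: centre of its underside (12 mm above the bench); z up.
- gear: Brass gear wheel with a hub, 68 mm across, 20 mm tall, lying loose in the case. Origin: centre of its underside (5 mm above the bench); z up.
- glue_bottle: Small white glue bottle, 32 mm across, 85 mm tall, standing on the bench between the units; not to be disturbed. Origin: centre of its underside.
- grease_jar: Small amber jar, 36 mm across, 45 mm tall, standing on the bench between the units; not to be disturbed. Origin: centre of its underside.
- oil_bottle: White oil bottle, 40 mm across, 90 mm tall, standing on the flat top of the spare unit; not to be disturbed. Origin: centre of its underside.
- bearing: Steel bearing ring, 48 mm across, 14 mm tall, lying on the flat top of the stock unit; not to be disturbed. Origin: centre of its underside.
- spanner: Spanner, 170 mm long, lying on the bench off to the right; not to be disturbed. Lies along its own x; origin at its underside.
- barrel: Finned aluminium cylinder barrel, 72 mm across, 75 mm tall, standing on the bench off to the left; not to be disturbed. Origin: centre of its underside.
Things that resemble listed ones, but are neither listed nor needed, are in the scene too. What is shaped like the stock_unit but purple or red is not meant.

How it is judged:
At the end, for the whole second after the job is handed in: The piston's drawer is within 6 mm of fully shut and the case's lid within 0.05 rad (7 mm at its edge) of flat; the piston stands upright and still in its drawer and the gear lies in the case; the empty drawer is within 15 mm of where it was found, and every bystander within 30 mm (value of joint stock_drawer below 0.006 m and value of joint lid below 0.05 rad and angle between piston's own z axis and vertical below 0.2 rad and x of piston in the frame of stock_unit above 0 m and linear speed of piston below 0.02 m/s and height (world z) of piston below 0.025 m and angle between gear's own z axis and vertical below 0.3 rad and height (world z) of gear below 0.02 m and horizontal distance between gear and case_hinge below 0.14 m and distance of spare_front from where it was at the start of the episode below 0.015 m and distance of each of glue_bottle, grease_jar, oil_bottle, bearing, spanner, barrel from where it was at the start of the episode below 0.03 m); the robot touches nothing.
It fails at once if the piston or the gear is touched by the fingers (contact force between the fingers and piston above 0.5 N or contact force between the fingers and gear above 0.5 N).
It fails at once if the piston or the gear is lifted or tipped (height (world z) of piston above 0.032 m or height (world z) of gear above 0.025 m or angle between any of piston, gear's own z axis and vertical above 0.5 rad).
It fails at once if the empty drawer is moved by more than 15 mm (distance of spare_front from where it was at the start of the episode above 0.015 m).
It fails at once if a bystander is moved by more than 30 mm, lifted or knocked over (distance of any of glue_bottle, grease_jar, oil_bottle, bearing, spanner, barrel from where it was at the start of the episode above 0.03 m or angle between any of glue_bottle, grease_jar, oil_bottle, bearing, spanner, barrel's own z axis and vertical above 0.5 rad).
It also fails if it takes over 56 s, if anything falls off the work surface, if the arm or the gripper's body presses on something with over 40 N, if the wrist force passes 120 N, or if a joint passes its speed limit or range.

## Working session

There is one attempt and no reset: what is moved stays moved. The work goes in short steps, Python scripts to look and compute and a tool call to move; the robot and the scene stay as the last step left them, time stands still between calls to the robot, and variables do not carry over. Pictures are saved under pics/ and viewed, at most 10 in all, crops included, and the job is handed in when it is done.

Besides the shell and the picture viewer there is one more tool, called after "Emit:" in YAML: its name, and indented under it one key for each argument. arm_command: Moves the arm, as the interface text tells. Its arguments: {"type":"object","properties":{"rows":{"type":"array","items":{"type":"array","items":{"type":"number"}}},"jaw":{"type":"number"}},"required":["rows"]}

```bash
mkdir -p pics; ls; python3 - <<'E'
from rig import robot
import cv2
s=robot.read_state();print(s)
for n in("top","side"):
    cv2.imwrite(f"pics/{n}0.png",robot.grab_frame(n));c=robot.calibration(n);print(n,c)
E
```

```text
pics
{'time': 0.0, 'q': array([-1.14062635,  0.33288966, -0.0646848 ,  1.46093387,  0.02161272,
        1.34990342, -0.08849449]), 'qd': array([ 0.00074274, -0.00021235,  0.0010995 , -0.0009248 ,  0.00038195,
        0.00186444, -0.0003613 ]), 'joint_efforts': array([ 1.45125123e-04, -6.25450373e+01,  4.93260822e-02, -3.91612172e+01,
        1.61225873e-02,  1.00361207e-02, -8.28067709e-05]), 'position': array([0.27326472, 0.5616801 , 0.23050835]), 'eef_rot': array([ 2.24448972e-01,  9.74485578e-01, -7.09098988e-04, -1.20389411e-04]), 'force': array([ 0.07182106, -0.28185904, -0.33804003]), 'moment': array([ 0.00137805, -0.03859199,  0.03955263]), 'gripper_force': 0.0, 'opening': 0.08514635915676178}
top {'K': array([[491.83232561,   0.        , 262.45276832],
       [  0.        , 491.83232561, 202.72509806],
       [  0.        ,   0.        ,   1.        ]]), 'R': array([[ 0.00520546, -0.99998405, -0.00219134],
       [-0.99759838, -0.00504166, -0.0690801 ],
       [ 0.06906795,  0.00254567, -0.99760871]]), 't': array([0.01029649, 0.43231054, 1.49714243])}
side {'K': array([[398.04669488,   0.        , 256.03437145],
       [  0.        , 398.04669488, 190.36436948],
       [  0.        ,   0.        ,   1.        ]]), 'R': array([[ 0.90613899, -0.4226685 , -0.01623189],
       [-0.26852633, -0.545183  , -0.79414678],
       [ 0.32681147,  0.72396605, -0.6075092 ]]), 't': array([-0.37091488,  0.17707036,  1.07095152])}
```

View pics/top0.png

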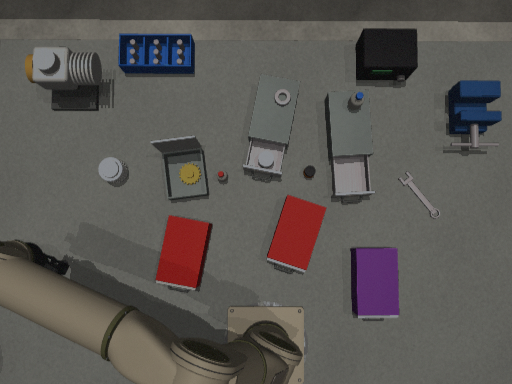

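View pics/side0.png

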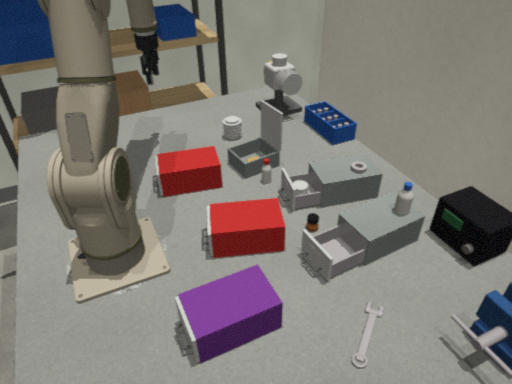

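The top view shows two grey units. The left one has the bearing at (283,97) and the piston at (266,160), so it is the stock unit. The right one has the oil bottle at (357,99) and an empty drawer at (351,176), so it is the spare. The red boxes at (184,252) and (297,234) and the purple one at (376,283) are decoys. The gear case is at (186,174), with its lid standing open at (177,145). I'll confirm this in an enlarged crop.

```bash
python3 - <<'E'
import cv2
im=cv2.imread("pics/top0.png")
cv2.imwrite("pics/crop1.png",cv2.resize(im[70:220,140:340],None,fx=4,fy=4,interpolation=cv2.INTER_CUBIC))
E
```

```text
(no output)
```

View pics/crop1.png

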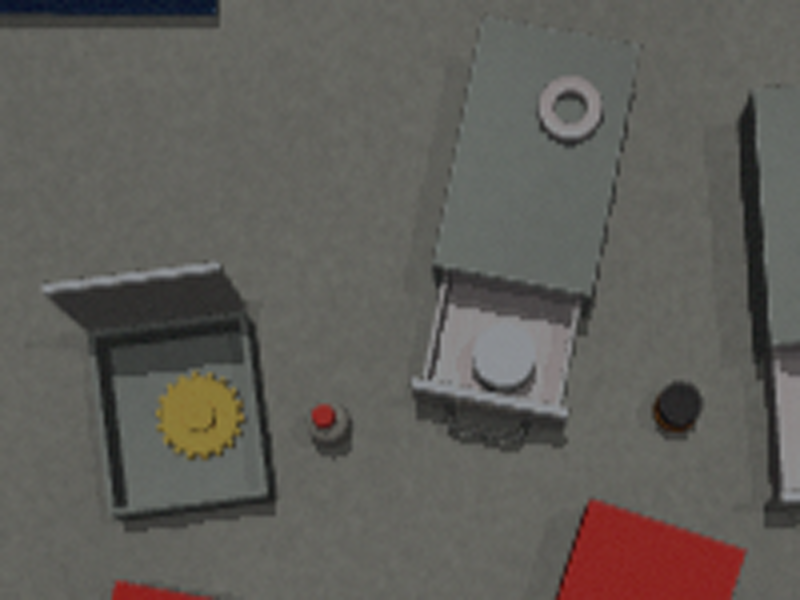

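The crop confirms it. The stock unit's drawer, with its front edge at crop (413,385)-(566,415), holds the piston at (504,357). The case with the gear has rim corners near (93,338), (250,318), (272,498) and (116,518). The lid's free edge runs (44,288)-(222,266).

```bash
cat > h.py <<'E'
import numpy as np
from rig import robot
c=robot.calibration("top")
def px(u,v,z,crop=True):
    if crop: u,v=u/4+140-.375,v/4+70-.375
    d=c["R"].T@np.linalg.solve(c["K"],[u,v,1]); o=-c["R"].T@c["t"]
    return o+d*(z-o[2])/d[2]
E
python3 - <<'E'
from h import *
np.set_printoptions(precision=4,suppress=True)
f=lambda P,z:np.array([px(*p,z) for p in P])
def show(n,A):
    d=np.diff(np.vstack([A,A[:1]]),axis=0)
    print(n);print(A[:,:2]);print(np.linalg.norm(d,axis=1),np.degrees(np.arctan2(d[:,1],d[:,0])),A.mean(0))
show("cab",f([(485,18),(640,45),(590,298),(435,268)],.09))
show("front",f([(413,386),(566,416)],.086))
show("case",f([(93,338),(250,318),(272,498),(116,518)],.06))
for z in(.18,.19,.2,.205):show("lid%g"%z,f([(44,288),(222,266)],z))
show("bottle",f([(323,416)],.085));show("jar",f([(680,400)],.045));show("gear",f([(200,414)],.02));show("bearing",f([(570,108)],.1))
show("spare",f([(775,500)],.086))
show("red1 far edge",f([(115,580)],.09)); show("red2",f([(590,500),(745,548)],.09))
print(robot.calibration("wrist"))
E
```

```text
cab
[[ 0.8106  0.019 ]
 [ 0.7906 -0.0963]
 [ 0.6004 -0.0594]
 [ 0.6222  0.0549]]
[0.117  0.1937 0.1164 0.1917] [-99.8258 169.044   79.198  -10.7756] [ 0.706  -0.0205  0.09  ]
front
[[ 0.5351  0.0706]
 [ 0.5134 -0.0421]]
[0.1148 0.1148] [-100.8881   79.1119] [0.5243 0.0142 0.086 ]
case
[[0.574  0.3123]
 [0.5897 0.1946]
 [0.4541 0.1763]
 [0.4385 0.2926]]
[0.1188 0.1369 0.1173 0.1369] [ -82.3863 -172.3223   97.6248    8.304 ] [0.5141 0.244  0.06  ]
lid0.18
[[0.5885 0.322 ]
 [0.6045 0.1992]]
[0.1238 0.1238] [-82.5925  97.4075] [0.5965 0.2606 0.18  ]
lid0.19
[[0.5866 0.3196]
 [0.6024 0.1978]]
[0.1229 0.1229] [-82.5925  97.4075] [0.5945 0.2587 0.19  ]
lid0.2
[[0.5846 0.3173]
 [0.6003 0.1964]]
[0.122 0.122] [-82.5925  97.4075] [0.5925 0.2568 0.2   ]
lid0.205
[[0.5836 0.3161]
 [0.5993 0.1957]]
[0.1215 0.1215] [-82.5925  97.4075] [0.5915 0.2559 0.205 ]
bottle
[[0.5127 0.1367]]
[0.] [0.] [0.5127 0.1367 0.085 ]
jar
[[ 0.5313 -0.1298]]
[0.] [0.] [ 0.5313 -0.1298  0.045 ]
gear
[[0.5221 0.2371]]
[0.] [0.] [0.5221 0.2371 0.02  ]
bearing
[[ 0.7398 -0.044 ]]
[0.] [0.] [ 0.7398 -0.044   0.1   ]
spare
[[ 0.4522 -0.1955]]
[0.] [0.] [ 0.4522 -0.1955  0.086 ]
red1 far edge
[[0.3909 0.2866]]
[0.] [0.] [0.3909 0.2866 0.09  ]
red2
[[ 0.4512 -0.0597]
 [ 0.4166 -0.1729]]
[0.1183 0.1183] [-106.9947   73.0053] [ 0.4339 -0.1163  0.09  ]
{'K': array([[297.3186,   0.    , 252.6861],
       [  0.    , 297.3186, 193.3407],
       [  0.    ,   0.    ,   1.    ]]), 'R': array([[ 0.4368,  0.8996, -0.0018],
       [ 0.8679, -0.4209,  0.2637],
       [ 0.2365, -0.1167, -0.9646]]), 't': array([-0.6239, -0.0348,  0.3785])}
```

Emit:
arm_command:
  jaw: 0
  rows:
    - [-0.04, -0.008, -0.01, 0, 0, -0.05]
    - [-0.08, -0.016, -0.02, 0, 0, -0.1]
    - [-0.12, -0.023, -0.03, 0, 0, -0.15]
    - [-0.16, -0.03, -0.04, 0, 0, -0.2]
    - [-0.2, -0.038, -0.05, 0, 0, -0.25]
    - [-0.24, -0.046, -0.05, 0, 0, -0.3]
    - [-0.28, -0.053, -0.05, 0, 0, -0.35]
    - [-0.32, -0.061, -0.05, 0, 0, -0.4]
    - [-0.36, -0.068, -0.05, 0, 0, -0.45]
    - [-0.4, -0.076, -0.05, 0, 0, -0.5]
    - [-0.44, -0.084, -0.05, 0, 0, -0.55]
    - [-0.48, -0.091, -0.05, 0, 0, -0.588]

```text
time: 1.6
position: [0.666, 0.2693, 0.2808]
eef_rot: [-0.068, 0.998, -0.0, -0.0]
force: [0.4, 0.3, 0.5]
opening: -0.0
gripper_force: 0.0
```

Emit:
arm_command:
  rows:
    - [0, 0, 0.03, 0, 0, 0]
    - [0, 0, 0.06, 0, 0, 0]
    - [0, 0, 0.09, 0, 0, 0]
    - [0, 0, 0.108, 0, 0, 0]
    - [0.01, 0, 0.108, 0, 0, 0]
    - [0.02, 0, 0.108, 0, 0, 0]
    - [0.03, 0, 0.108, 0, 0, 0]

```text
time: 2.48
position: [0.6352, 0.2664, 0.1749]
eef_rot: [-0.068, 0.998, 0.001, 0.001]
force: [0.0, 0.2, 0.3]
opening: -0.0001
gripper_force: 0.0
```

```bash
python3 - <<'E'
from rig import robot
import cv2,numpy as np
a=robot.grab_frame("side")[60:220,180:340]
cv2.imwrite("pics/s2.png",np.hstack([cv2.resize(a,None,fx=2.4,fy=2.4),cv2.resize(robot.grab_frame("wrist"),(400,384)) if 0 else cv2.resize(robot.grab_frame("wrist")[:, 64:448],(384,384))]))
E
```

```text
(no output)
```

View pics/s2.png

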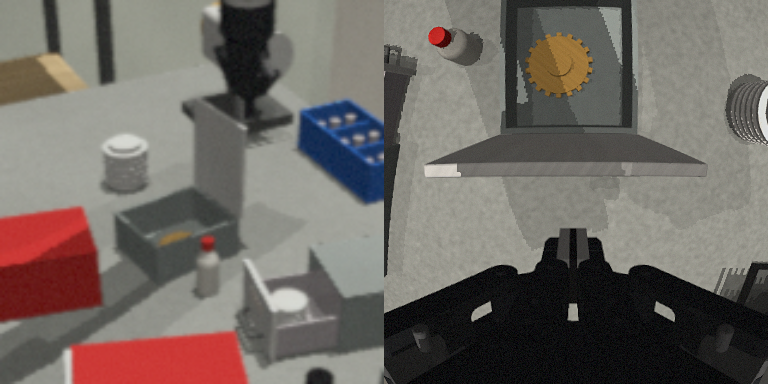

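The right-hand wrist view shows the closed fingers, tip near (572,240), behind the lid and centred on it; the lid's edge runs (425,172)-(706,172). The side view shows the lid upright and clear of the hand. Next I sweep it over.

Emit:
arm_command:
  rows:
    - [0.015, 0, 0, 0, 0, 0]
    - [0.027, 0, 0, 0, 0, 0]
    - [0.038, 0, 0, 0, 0, 0]
    - [0.048, 0, 0, 0, 0, 0]
    - [0.058, 0, 0.0, 0, 0, 0]
    - [0.068, 0, 0.001, 0, 0, 0]
    - [0.077, 0, 0.003, 0, 0, 0]
    - [0.087, 0, 0.006, 0, 0, 0]
    - [0.096, 0, 0.01, 0, 0, 0]
    - [0.105, 0, 0.015, 0, 0, 0]
    - [0.113, 0, 0.021, 0, 0, 0]
    - [0.12, 0, 0.027, 0, 0, 0]

```text
time: 4.08
position: [0.5159, 0.25, 0.1459]
eef_rot: [-0.068, 0.998, 0.0, -0.0]
force: [0.1, 0.3, 0.6]
opening: 0.0005
gripper_force: 0.6
```

```bash
python3 - <<'E'
from rig import robot
import cv2,numpy as np
a=robot.grab_frame("side")[60:220,180:340]
cv2.imwrite("pics/s3.png",np.hstack([cv2.resize(a,None,fx=2.4,fy=2.4),robot.grab_frame("wrist")[:, 64:448]]))
print(robot.read_state()["force"])
E
```

```text
[ 0.99185615 -0.45485575 -0.00953402]
```

View pics/s3.png

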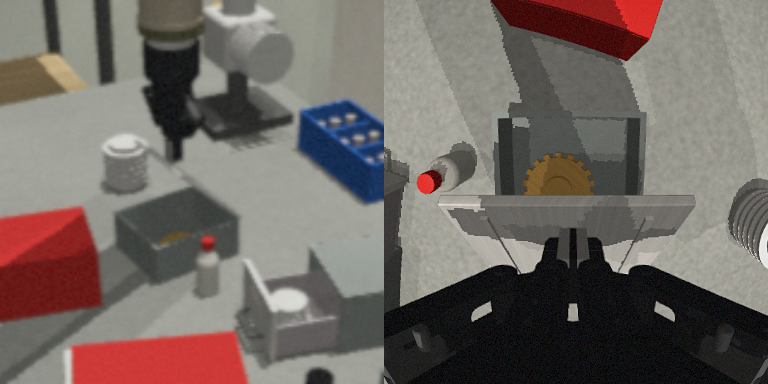

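The lid is about halfway down: its edge is at row 200 in the wrist view, with the fingertips on its outer face. I'll carry on down.

Emit:
arm_command:
  rows:
    - [0.007, 0, 0.007, 0, 0, 0]
    - [0.014, 0, 0.015, 0, 0, 0]
    - [0.02, 0, 0.023, 0, 0, 0]
    - [0.025, 0, 0.032, 0, 0, 0]
    - [0.029, 0, 0.041, 0, 0, 0]
    - [0.032, 0, 0.05, 0, 0, 0]
    - [0.035, 0, 0.058, 0, 0, 0]
    - [0.037, 0, 0.066, 0, 0, 0]
    - [0.038, 0, 0.073, 0, 0, 0]
    - [0.038, 0, 0.078, 0, 0, 0]
    - [0.038, 0, 0.081, 0, 0, 0]
    - [0.038, 0, 0.081, 0, 0, 0]

```text
time: 5.68
position: [0.4786, 0.2449, 0.066]
eef_rot: [-0.068, 0.998, -0.0, -0.0]
force: [-4.9, -2.1, 11.3]
opening: -0.0003
gripper_force: 5.6
```

Emit:
arm_command:
  rows:
    - [0, 0, -0.03, 0, 0, 0]
    - [0, 0, -0.08, 0, 0, 0]
    - [0, 0, -0.12, 0, 0, 0]
    - [0.004, -0.03, -0.12, 0, 0, 0.04]
    - [0.008, -0.06, -0.12, 0, 0, 0.08]
    - [0.012, -0.09, -0.12, 0, 0, 0.12]
    - [0.016, -0.12, -0.12, 0, 0, 0.16]
    - [0.02, -0.15, -0.12, 0, 0, 0.2]
    - [0.024, -0.18, -0.12, 0, 0, 0.25]
    - [0.026, -0.2, -0.12, 0, 0, 0.29]
    - [0.028, -0.22, -0.12, 0, 0, 0.323]
    - [0.028, -0.22, -0.12, 0, 0, 0.323]

```text
time: 7.18
position: [0.481, 0.0217, 0.1853]
eef_rot: [0.095, 0.995, -0.0, 0.0]
force: [-0.3, -0.8, 0.0]
opening: -0.0001
gripper_force: 0.0
```

Emit:
arm_command:
  rows:
    - [0, 0, 0.03, 0, 0, 0]
    - [0, 0, 0.06, 0, 0, 0]
    - [0, 0, 0.09, 0, 0, 0]
    - [0, 0, 0.115, 0, 0, 0]
    - [0, 0, 0.126, 0, 0, 0]
    - [0, 0, 0.126, 0, 0, 0]

```text
time: 7.92
position: [0.4807, 0.0236, 0.0591]
eef_rot: [0.093, 0.996, -0.0, -0.0]
force: [0.0, 0.2, 0.0]
opening: 0.0002
gripper_force: 0.0
```

```bash
python3 - <<'E'
from rig import robot
import cv2,numpy as np
a=robot.grab_frame("side")[60:220,180:340]
cv2.imwrite("pics/s4.png",np.hstack([cv2.resize(a,None,fx=2.4,fy=2.4),robot.grab_frame("wrist")[:, 64:448]]))
s=robot.read_state();print(s["position"],s["eef_rot"],s["force"])
E
```

```text
[0.48151734 0.02346061 0.06013915] [9.35403550e-02 9.95615285e-01 2.50211382e-04 5.85771919e-04] [-0.43769418 -0.40345713  0.2901084 ]
```

View pics/s4.png

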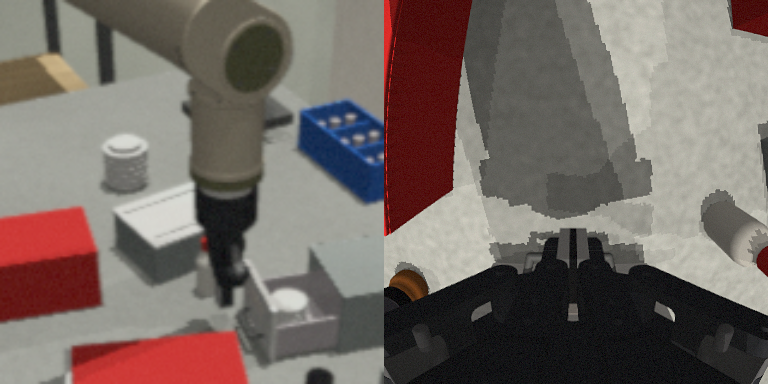

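The lid looks shut at (155,215) in the side view, and the fingers stand just in front of the drawer face at (262,300). Now I push.

Emit:
arm_command:
  rows:
    - [-0.01, 0, 0, 0, 0, 0]
    - [-0.02, 0, 0, 0, 0, 0]
    - [-0.028, 0, 0, 0, 0, 0]
    - [-0.034, 0, 0, 0, 0, 0]
    - [-0.04, 0, 0, 0, 0, 0]
    - [-0.047, 0, 0, 0, 0, 0]
    - [-0.055, 0, 0, 0, 0, 0]
    - [-0.064, 0, 0, 0, 0, 0]
    - [-0.073, 0, 0, 0, 0, 0]
    - [-0.082, 0, 0, 0, 0, 0]
    - [-0.091, 0, 0, 0, 0, 0]
    - [-0.1, 0, 0, 0, 0, 0]

```text
time: 9.52
position: [0.5797, 0.0043, 0.0592]
eef_rot: [0.094, 0.996, 0.0, -0.0]
force: [-1.8, 0.1, -0.4]
opening: 0.0
gripper_force: 0.9
```

Emit:
arm_command:
  rows:
    - [-0.005, 0, 0, 0, 0, 0]
    - [-0.009, 0, 0, 0, 0, 0]
    - [-0.012, 0, 0, 0, 0, 0]
    - [-0.015, 0, 0, 0, 0, 0]
    - [-0.017, 0, 0, 0, 0, 0]
    - [-0.019, 0, 0, 0, 0, 0]

```text
time: 10.28
position: [0.5927, 0.0019, 0.0591]
eef_rot: [0.094, 0.996, 0.0, -0.006]
force: [-37.2, 4.2, 29.6]
opening: -0.0001
gripper_force: 18.9
```

Emit:
arm_command:
  rows:
    - [0.01, 0, 0, 0, 0, 0]
    - [0.03, 0, 0, 0, 0, 0]
    - [0.05, 0, 0, 0, 0, 0]
    - [0.05, 0, -0.05, 0, 0, 0]
    - [0.05, 0, -0.1, 0, 0, 0]
    - [0.05, 0.04, -0.15, 0, 0, 0]
    - [0.05, 0.1, -0.18, 0, 0, 0]
    - [0.05, 0.15, -0.18, 0, 0, 0]
    - [0.05, 0.2, -0.18, 0, 0, 0]
    - [0.05, 0.25, -0.18, 0, 0, 0]
    - [0.05, 0.3, -0.18, 0, 0, 0]
    - [0.05, 0.3, -0.18, 0, 0, 0]

```text
time: 11.78
position: [0.6035, 0.3104, 0.2383]
eef_rot: [0.091, 0.996, 0.001, -0.0]
force: [0.5, -0.3, -0.4]
opening: -0.0002
gripper_force: 0.0
```

```bash
python3 - <<'E'
from rig import robot
import cv2,numpy as np
t=robot.grab_frame("top");s=robot.grab_frame("side")
cv2.imwrite("pics/top5.png",t)
cv2.imwrite("pics/c5.png",np.hstack([cv2.resize(t[70:220,140:340],None,fx=2.6,fy=2.6,interpolation=2),cv2.resize(s[110:260,210:310],None,fx=2.6,fy=2.6,interpolation=2)]))
E
```

```text
(no output)
```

View pics/c5.png

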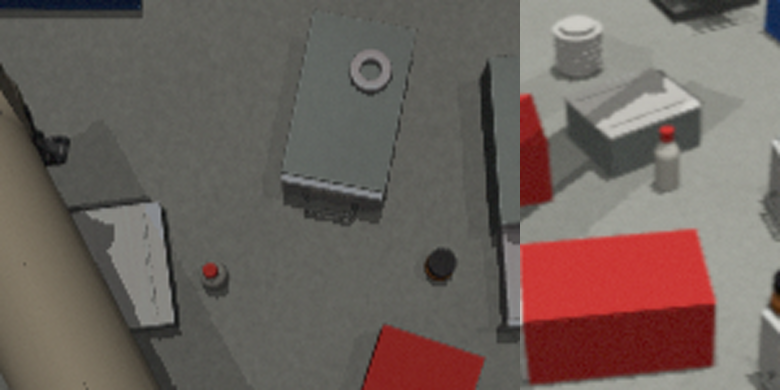

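```bash
python3 - <<'E'
import cv2,numpy as np
t=cv2.imread("pics/top5.png")
g=lambda a:cv2.resize(a,None,fx=8,fy=8,interpolation=0)
cv2.imwrite("pics/c6.png",np.hstack([g(t[130:160,243:293]),g(t[255:285,262:312])]))
from h import *
for v in range(136,158): print(v,t[v,268].tolist(), np.round(px(268,v,.09,False)[:2],4),np.round(px(268,v,.086,False)[:2],4))
E
```

```text
136 [95, 99, 95] [ 0.6244 -0.003 ] [ 0.6252 -0.003 ]
137 [95, 97, 94] [ 0.6214 -0.003 ] [ 0.6222 -0.0031]
138 [95, 98, 95] [ 0.6184 -0.003 ] [ 0.6192 -0.0031]
139 [102, 107, 100] [ 0.6154 -0.003 ] [ 0.6162 -0.0031]
140 [60, 63, 60] [ 0.6125 -0.0031] [ 0.6133 -0.0031]
141 [129, 125, 122] [ 0.6095 -0.0031] [ 0.6103 -0.0031]
142 [141, 137, 134] [ 0.6065 -0.0031] [ 0.6073 -0.0031]
143 [81, 79, 79] [ 0.6035 -0.0031] [ 0.6043 -0.0031]
144 [58, 62, 65] [ 0.6005 -0.0031] [ 0.6013 -0.0031]
145 [48, 49, 53] [ 0.5976 -0.0031] [ 0.5983 -0.0032]
146 [44, 46, 47] [ 0.5946 -0.0031] [ 0.5953 -0.0032]
147 [47, 46, 46] [ 0.5916 -0.0032] [ 0.5923 -0.0032]
148 [44, 49, 50] [ 0.5886 -0.0032] [ 0.5894 -0.0032]
149 [51, 53, 52] [ 0.5857 -0.0032] [ 0.5864 -0.0032]
150 [50, 53, 54] [ 0.5827 -0.0032] [ 0.5834 -0.0032]
151 [52, 55, 54] [ 0.5797 -0.0032] [ 0.5804 -0.0032]
152 [51, 52, 51] [ 0.5767 -0.0032] [ 0.5774 -0.0033]
153 [61, 63, 64] [ 0.5738 -0.0032] [ 0.5745 -0.0033]
154 [53, 56, 56] [ 0.5708 -0.0032] [ 0.5715 -0.0033]
155 [53, 55, 54] [ 0.5678 -0.0033] [ 0.5685 -0.0033]
156 [83, 89, 88] [ 0.5649 -0.0033] [ 0.5655 -0.0033]
157 [92, 98, 97] [ 0.5619 -0.0033] [ 0.5626 -0.0033]
```

View pics/c6.png

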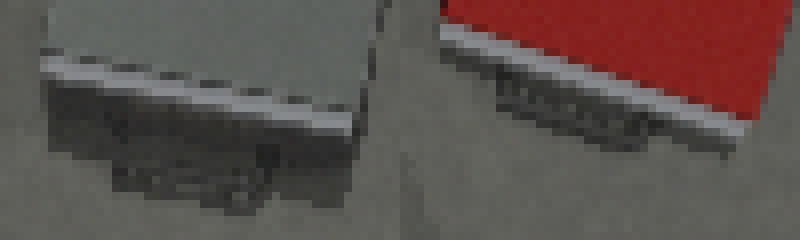

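The stock front now shows the same thin bright strip as the shut red decoy. Its face sits at x≈0.604, where a cabinet 200 mm deep puts it, and the push ended on the hard stop. The bearing and both bottles haven't moved. Handing in.

```bash
python3 -c "
from rig import robot
print(robot.finish_job())"
```

```text
the job is handed in; nothing more can be done
None
```

I handed the job in at about 12 s: the piston's drawer is pushed to its hard stop and the gear case lid is down flat. The arm is clear of everything, and the bearing and the other nearby items I checked had not moved; the hand-in gave no verdict.

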